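# File the round-topped template in the rack

### The arm

A 6-joint arm with a two-finger parallel gripper is mounted at the origin on a cart in front of the work surface, level with it; the furniture and walls round the work are solid. World frame = base frame: x ahead of the robot, y to its left, z up, the work surface at z = 0. Lengths are in mm, angles in rad, forces in N, time in s.
With the tool pointing down it reaches from about 350 to 875 mm from the base axis. Payload 4.2 kg.
Tool frame: the origin (TCP) lies at the very end of the fingers, on their centre line; the grasp point (between the pads) lies 19 mm behind it (arm.grasp_offset is the distance from the TCP to the grasp point, in mm); z points along the fingers, y is the direction in which the jaws open and shut (so a half turn about z gives the same grasp; the last joint's range is limited). The gripper opens to 85 mm and grips with 20 to 120 N. Pads are 22 mm wide; open, the fingers measure 114 mm over their backs; the gripper's body (76 mm by 85 mm) begins 54 mm behind the grasp point. The pads swing forward as they close: fully open they stand 13 mm farther back than shut.
Start: joints at [1.368, 0.385, 0.008, 0, -1.194, -0.259], TCP at [278.441, 559.526, 231.312] pointing down, gripper open.
Joint ranges: [-3.14, 3.14], [-1.21, 2.06], [-1.07, 1.41], [-3.16, 2.05], [-2.99, -0.16], [-3.1, 3.1]. Speed limits (rad/s): [2.79, 2.79, 3.14, 3.14, 3.14, 3.14].

### API

Orientations are given as a unit quaternion [x, y, z, w].
In Python, from bench import arm gives the robot as it stands.
- The arm moves only by the tool arm_command, never from a script. Its argument "commands" is one flat list of numbers, 4 for each row, row after row: the shift along the tool's x, y, z in m, then the turn about the tool's z in degrees. In form: [tx, ty, tz, roll, tx, ty, tz, roll, ...]. A call has exactly 5 rows; each row shifts and turns the pose as measured when the row begins, along the tool's axes as they then stand; what a row does not reach is not made up. A row lasts 1/10 s, in which the tool goes at most 50 mm and 8.59 degrees, less where a joint would pass 70% of its speed; a pose out of reach is approached as far as the arm can. A call with a gripper value outside its range is refused whole. "jaw" is the opening, from 0 (shut) to 1 (fully open), set as the call begins (left out, the last holds). The fingers move at their own pace and stop on an object; the grip force is fixed at half the most. Time passes only in rows, so rows that do not move let the fingers close, or fill a call up. It gives the time, the measured TCP pose, the force and the opening at its end, in the units of the state.
- arm.read_state(): the state, without advancing time (a new reading comes with each control period).
- arm.get_image(name): name is "side" or "top" or "wrist"; returns the picture (420x560x3 uint8, red, green, blue); there is no depth.
- arm.camera_info(name): a dict with "camera_matrix" (3x3 intrinsics, pixels), "world_from_camera" (4x4, takes a point from camera to world coordinates). Camera axes: x right, y down, z forward; pixel columns grow to the right and rows downward; lengths in mm; the calibration is good to about 2 mm. A picture is of the moment at which its call begins: read the wrist's pose just before it. camera_info takes no time and is no camera call; for the wrist camera it gives the pose at the moment of the call.
- arm.job_done(): hands the job in, once; it reports no verdict.
Trained networks look in the newest picture that a camera, given by its name, has taken for a name from the list of things; names that differ only in an ending like _2 or _b are one class to them, and where a whole thing is asked for, a point or a joint stands for the part that bears it (a point fixed in the world has none). Each returns a list of dicts, best first, with "confidence" (0 to 1); they miss things now and then, are a little off and sometimes report something else, mostly with a low value. They report only what shows in the picture. A call takes as long as a camera call. They do not tell look-alikes from the thing itself.
- arm.regions_of(camera, target): "mask" (420x560 bool, what is visible of it).
- arm.place_of(camera, target): "centre" ([x, y, z] in mm, in the coordinates of the camera as it stood for that picture, good to about 4 mm: a listed point, or the origin of a listed thing).
The state is a dict: "clock": time; "joints": joint angles; "joint_vel": joint speeds; "joint_efforts": joint torques, N m; "position": TCP position; "ee_rot": TCP orientation; "contact_force": force on the tool from outside, world axes, zero at the start; "wrist_torque": the same for the moment, N m; "gripper_width": finger opening in mm.
Only numpy, scipy, OpenCV 4.12 (cv2) and the standard library are available. Lean on these libraries where they do the work, as an engineer would, in place of code of your own. Each camera call takes 0.05 s, during which the arm holds its last target.

### The job

Put the tall plywood template with the round top back into the wooden rack: it goes upright into the empty middle slot, between the two short templates, fully down on the slot's floor, roughly centred along the slot and with its round end up. Leave the two short templates standing in their slots, and let go.

Things in the scene. Friction and masses are not known exactly. Their poses are not given: they have to be found in the camera images.
- round_template: Plywood plate 9 thick x 80 wide x 160 mm high, about 0.1 kg, upper end a half circle. Stands in one of two wooden foot blocks (60x76x34 mm; groove floor 10 mm above bench); the other holds a square-topped plate, not to be used. Origin: centre of lower edge; x through thickness, y along width, z up. Grip across the thickness, mid-width, from above, within 45 mm of its top.
- rack: Fixed wooden rack 138x90x62 mm. Origin under the middle slot's centre, on the bench; z up. Slots run along y (70 mm long, open ends), at x = -32, 0, +32 mm; the middle one is empty. Slot 13 mm wide, widening to 27 mm at the mouth over the top 20 mm; mouth 62 mm, flat floor 12 mm above the bench. The round-topped plate fits either way round.
- short_front: plain plywood template plate, 9 x 80 x 85 mm (thick x wide x high), loose, standing upright in the rack's front slot, its top 97 mm above the bench. Origin: centre of its lower edge; x through its thickness, y along its width, z up.
- short_rear: plain plywood template plate, 9 x 80 x 85 mm (thick x wide x high), loose, standing upright in the rack's rear slot, its top 97 mm above the bench. Origin: centre of its lower edge; x through its thickness, y along its width, z up.
There are look-alikes about, which are no part of the job. What is shaped like the short_front but green or yellow is not meant.

How it is judged:
By the outcome, as a careful person would: the job done as asked, in the order asked, and still so for the second after the job is handed in, with the robot touching nothing.
It also fails if it takes over 40 s, if anything falls off the work surface, if the arm or the gripper's body presses on something with over 40 N, if the wrist force passes 120 N, or if a joint passes its speed limit or range.

## Working session

There is one attempt and no reset: what is moved stays moved. The work goes in short steps, Python scripts to look and compute and a tool call to move; the robot and the scene stay as the last step left them, time stands still between calls to the robot, and variables do not carry over. Pictures are saved under pics/ and viewed, and the job is handed in when it is done.

Besides the shell and the picture viewer there is one more tool, called after "Emit:" in YAML: its name, and indented under it one key for each argument. arm_command: Moves the arm, as the interface text tells. Its arguments: {"type":"object","properties":{"commands":{"type":"array"},"jaw":{"type":"number"}},"required":["commands"]}

```bash
mkdir -p pics; ls
cat > h.py <<'E'
import numpy as np, cv2
from bench import arm
def save(n,f):
    im=arm.get_image(n); cv2.imwrite('pics/'+f,im[:,:,::-1]); return im
def w(cam,p,T=None):
    T=np.array(arm.camera_info(cam)["world_from_camera"]) if T is None else T
    return (T@np.r_[p,1])[:3]
def ray(cam,u,v,z):
    ci=arm.camera_info(cam);K=np.array(ci["camera_matrix"]);T=np.array(ci["world_from_camera"])
    d=T[:3,:3]@np.linalg.solve(K,[u,v,1]);o=T[:3,3]
    return o+d*(z-o[2])/d[2]
def proj(cam,P):
    ci=arm.camera_info(cam);K=np.array(ci["camera_matrix"]);T=np.linalg.inv(np.array(ci["world_from_camera"]))
    q=K@((T@np.r_[P,1])[:3]); return q[:2]/q[2]
E
python3 - <<'E'
from h import *
s=arm.read_state(); print(s)
for n in ("top","side","wrist"):
    save(n,n+'0.png')
for n in ("top","side"):
    print(n,np.array(arm.camera_info(n)["world_from_camera"]).round(3).tolist(),np.array(arm.camera_info(n)["camera_matrix"]).tolist())
    for t in ("round_template","rack","short_front"):
        for r in arm.place_of(n,t): print(n,t,round(r["confidence"],2),w(n,r["centre"]).round(1))
E
```

```text
pics
{'clock': 0.0, 'joints': array([ 1.36760777e+00,  3.85557699e-01,  6.59197080e-03, -5.17297693e-04,
       -1.19396888e+00, -2.58605802e-01]), 'joint_vel': array([-0.00066577,  0.00012293,  0.00044121,  0.00133271,  0.00051415,
        0.0016259 ]), 'joint_efforts': array([-1.12537145e-04, -3.92281222e+01,  1.88393158e+01,  4.18596447e+00,
       -4.76145142e-03,  1.01477930e-06]), 'position': array([278.18498387, 559.01463004, 230.20491653]), 'ee_rot': array([ 9.73439038e-01, -2.28943746e-01, -2.10686456e-04,  1.07538834e-03]), 'contact_force': array([-0.23136834,  0.6348418 , -0.72845769]), 'wrist_torque': array([ 0.00779942, -0.03284554, -0.03304981]), 'gripper_width': 85.49995882521408}
top [[0.074, -0.977, 0.201, 167.449], [-0.997, -0.073, 0.012, -36.374], [0.003, -0.202, -0.979, 1357.799], [0.0, 0.0, 0.0, 1.0]] [[541.5671912201639, 0.0, 280.5029093214533], [0.0, 541.5671912201639, 208.36444362333137], [0.0, 0.0, 1.0]]
top round_template 0.98 [475.2 -73.3  11.8]
top rack 0.62 [453.   79.1  -2.6]
top short_front 0.74 [374.  226.7   1.9]
top short_front 0.54 [425.7  82.4  13. ]
side [[0.968, -0.168, 0.187, 247.469], [-0.252, -0.642, 0.724, -763.088], [-0.002, -0.748, -0.664, 694.095], [0.0, 0.0, 0.0, 1.0]] [[434.1823743731943, 0.0, 280.2482747983896], [0.0, 434.1823743731943, 204.82936351533306], [0.0, 0.0, 1.0]]
side round_template 0.76 [482.7 -75.1  11.4]
side rack 0.73 [452.1  76.6   2.2]
side rack 0.25 [486.8  61.   12.3]
side short_front 0.89 [379.3 226.4  -2.7]
side short_front 0.74 [338.8 -61.5  -0.6]
side short_front 0.54 [423.9  82.9  12. ]
```

View pics/top0.png

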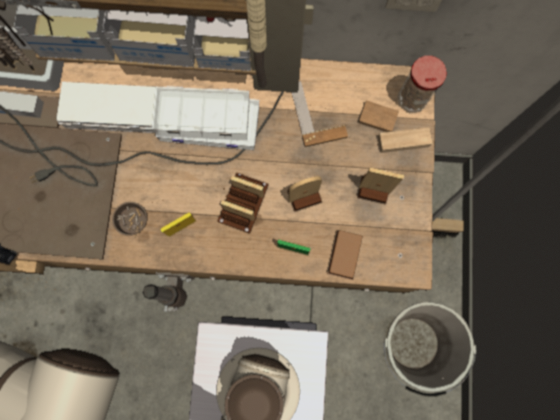

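View pics/side0.png

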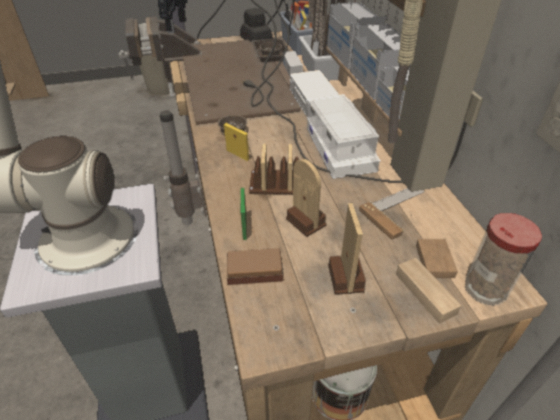

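View pics/wrist0.png

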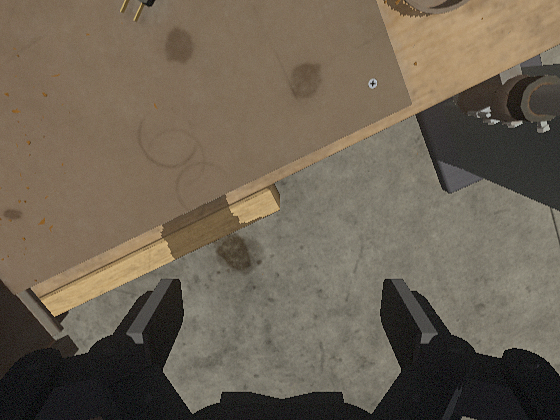

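The round plate stands in the left foot block (side pixel 305,190; top 305,190). The rack is at top pixel (243,203), with its middle slot empty. The square plate is at (380,180) in the top view. I'll zoom in for the yaws.

Run:
```python
from h import *
im=cv2.imread('pics/top0.png'); c=im[160:250,200:340]; cv2.imwrite('pics/topz.png',cv2.resize(c,None,fx=5.6,fy=5.6,interpolation=cv2.INTER_CUBIC))
im=cv2.imread('pics/side0.png'); c=im[130:250,220:360]; cv2.imwrite('pics/sidez.png',cv2.resize(c,None,fx=5,fy=5,interpolation=cv2.INTER_CUBIC))
```

```text
(no output)
```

View pics/topz.png

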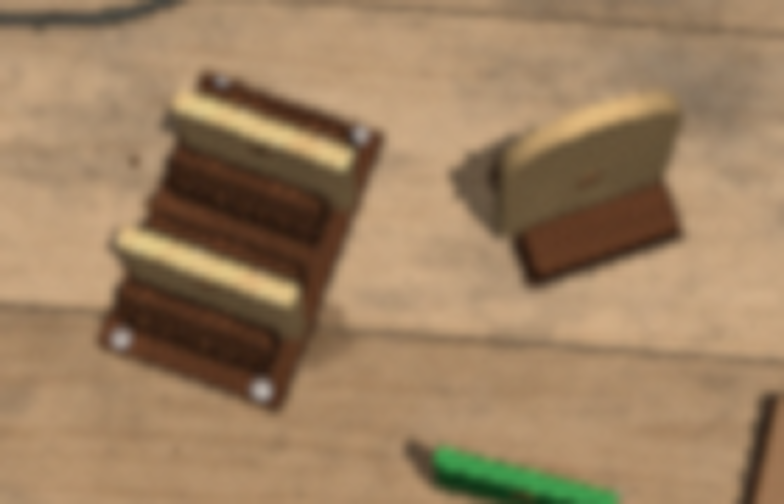

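View pics/sidez.png

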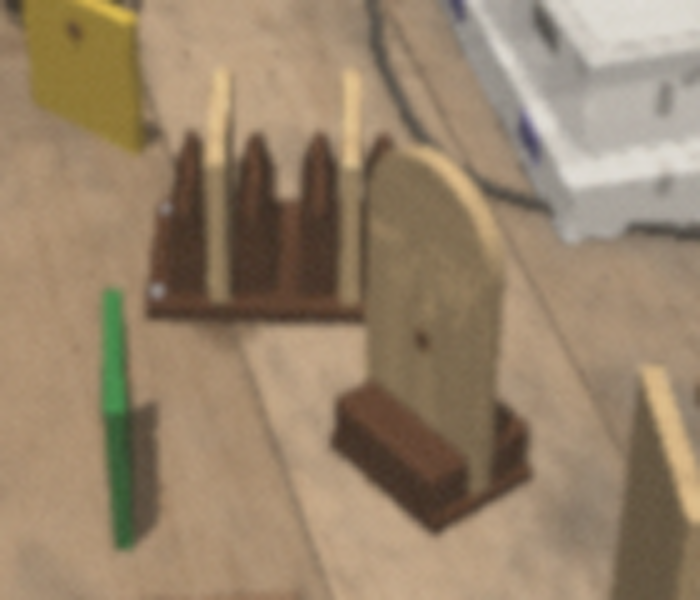

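Run:
```python
from h import *
f=lambda u,v,z: ray("top",200+u/5.6,160+v/5.6,z)
def seg(a,b,z):
    A,B=f(*a,z),f(*b,z); d=B-A; print(A.round(1),B.round(1),np.linalg.norm(d).round(1),"yaw of -y dir",np.degrees(np.arctan2(d[1],d[0])).round(1))
seg((178,92),(355,148),97)   # rear back edge top
seg((172,118),(348,172),97)
seg((120,230),(298,288),97)
seg((113,252),(292,305),97)
seg((535,283),(682,236),34-34)  # block bottom front
seg((520,243),(668,190),34)
seg((120,340),(260,390),6)
seg((222,80),(362,134),6)
```

```text
[496.  102.4  97. ] [477.   24.6  97. ] 80.1 yaw of -y dir -103.7
[484.3 103.9  97. ] [466.2  26.7  97. ] 79.3 yaw of -y dir -103.2
[433.7 121.4  97. ] [414.2  43.7  97. ] 80.0 yaw of -y dir -104.0
[423.9 123.4  97. ] [406.7  45.7  97. ] 79.6 yaw of -y dir -102.5
[443.6 -57.8   0. ] [ 470.6 -123.5    0. ] 71.0 yaw of -y dir -67.7
[454.4 -49.4  34. ] [ 483.6 -113.8   34. ] 70.8 yaw of -y dir -65.6
[402.1 127.9   6. ] [384.   62.7   6. ] 67.7 yaw of -y dir -105.5
[526.9  92.7   6. ] [506.1  26.3   6. ] 69.6 yaw of -y dir -107.3
```

```bash
cat >> h.py <<'E'
from scipy.spatial.transform import Rotation as R
def plan(target,ydeg,calls=1,vmax=45,rmax=8):
    """ydeg: world heading of tool y (mod 180)"""
    s=arm.read_state(); p=np.array(s["position"]); Rm=R.from_quat(s["ee_rot"]).as_matrix()
    h=np.degrees(np.arctan2(Rm[1,1],Rm[0,1])); d=(ydeg-h+90)%180-90
    print("clk",s["clock"],"pos",p.round(1),"yhead",round(h,2),"turn",round(d,2),"tilt",Rm[:,2].round(4),"F",np.round(s["contact_force"],1),"w",round(s["gripper_width"],1))
    e=np.array(target)-p; n=max(int(np.ceil(max(np.linalg.norm(e)/vmax,abs(d)/rmax))),1); 
    n=min(5*calls, -(-n//5)*5) if n>5 else 5
    st=e/n; 
    m=np.linalg.norm(e); 
    k=min(1,vmax*n/max(m,1e-9)); st=st*k
    kr=np.clip(d/n,-rmax,rmax); rows=[]
    for i in range(n):
        t=Rm.T@st; rows.append([*(t/1000).round(4),round(-kr if Rm[2,2]<0 and False else kr*(-1),2)])
        Rm=Rm@R.from_euler('z',-kr,degrees=True).as_matrix()
    for i in range(0,n,5): print(sum(rows[i:i+5],[]))
    print("remaining dist",np.linalg.norm(np.array(target)-p-st*n).round(1))
E
python3 - <<'E'
from h import *
s=arm.read_state();T=np.eye(4);T[:3,:3]=R.from_quat(s["ee_rot"]).as_matrix();T[:3,3]=s["position"]
ci=arm.camera_info("wrist");print((np.linalg.inv(T)@np.array(ci["world_from_camera"])).round(3));print(ci["camera_matrix"])
plan([440,0,290],-157,calls=4)
E
```

```text
[[ 1.00000e-03 -9.46000e-01 -3.24000e-01  8.18680e+01]
 [ 1.00000e+00  1.00000e-03  0.00000e+00  2.71000e-01]
 [ 0.00000e+00 -3.24000e-01  9.46000e-01 -1.42745e+02]
 [ 0.00000e+00  0.00000e+00  0.00000e+00  1.00000e+00]]
[[348.95106822   0.         281.49161833]
 [  0.         348.95106822 210.14293557]
 [  0.           0.           1.        ]]
clk 0.45 pos [278.4 559.5 231.2] yhead -116.46 turn -40.54 tilt [-1.e-04 -2.e-04 -1.e+00] F [-0.4  0.8  0.2] w 85.0
[np.float64(0.0263), np.float64(0.0286), np.float64(-0.0039), np.float64(2.7), np.float64(0.0276), np.float64(0.0273), np.float64(-0.0039), np.float64(2.7), np.float64(0.0288), np.float64(0.026), np.float64(-0.0039), np.float64(2.7), np.float64(0.03), np.float64(0.0246), np.float64(-0.0039), np.float64(2.7), np.float64(0.0312), np.float64(0.0232), np.float64(-0.0039), np.float64(2.7)]
[np.float64(0.0322), np.float64(0.0217), np.float64(-0.0039), np.float64(2.7), np.float64(0.0332), np.float64(0.0201), np.float64(-0.0039), np.float64(2.7), np.float64(0.0341), np.float64(0.0185), np.float64(-0.0039), np.float64(2.7), np.float64(0.035), np.float64(0.0169), np.float64(-0.0039), np.float64(2.7), np.float64(0.0357), np.float64(0.0152), np.float64(-0.0039), np.float64(2.7)]
[np.float64(0.0364), np.float64(0.0135), np.float64(-0.0039), np.float64(2.7), np.float64(0.037), np.float64(0.0118), np.float64(-0.0039), np.float64(2.7), np.float64(0.0375), np.float64(0.01), np.float64(-0.0039), np.float64(2.7), np.float64(0.0379), np.float64(0.0083), np.float64(-0.0039), np.float64(2.7), np.float64(0.0383), np.float64(0.0065), np.float64(-0.0039), np.float64(2.7)]
remaining dist 0.0
```

Emit:
arm_command:
  commands: [0.026, 0.029, -0.004, 2.7, 0.028, 0.027, -0.004, 2.7, 0.029, 0.026, -0.004, 2.7, 0.03, 0.025, -0.004, 2.7, 0.031, 0.023, -0.004, 2.7]
  jaw: 1

```text
clock: 0.95
position: [331.9, 370.3, 249.5]
ee_rot: [0.939, -0.343, 0.0, 0.001]
contact_force: [-0.6, 0.2, -0.3]
gripper_width: 85.8
```

Emit:
arm_command:
  commands: [0.032, 0.022, -0.004, 2.7, 0.033, 0.02, -0.004, 2.7, 0.034, 0.0185, -0.004, 2.7, 0.035, 0.017, -0.004, 2.7, 0.036, 0.015, -0.004, 2.7]

```text
clock: 1.45
position: [385.0, 175.6, 272.0]
ee_rot: [0.891, -0.455, 0.001, -0.001]
contact_force: [1.0, -1.2, -0.5]
gripper_width: 85.4
```

```bash
sed -i 's/\[\*(t\/1000).round(4)/[*(float(a) for a in (t\/1000).round(4))/; s/,round(-kr if.*$/,round(float(-kr),2)])/' h.py
python3 - <<'E'
from h import *
plan([420,-10,290],-157,calls=4)
E
```

```text
clk 1.45 pos [385.  175.6 272. ] yhead -144.07 turn -12.93 tilt [ 2.4e-03  9.0e-04 -1.0e+00] F [ 1.  -1.2 -0.5] w 85.4
[0.0342, 0.0161, -0.0036, 2.59, 0.0348, 0.0146, -0.0036, 2.59, 0.0355, 0.013, -0.0036, 2.59, 0.036, 0.0113, -0.0036, 2.59, 0.0365, 0.0097, -0.0036, 2.59]
remaining dist 0.0
```

Run:
```python
from h import *
save("wrist","w1.png"); print(arm.read_state()["joint_vel"].round(3))
ci=arm.camera_info("wrist")
np.savez("w1.npz",K=ci["camera_matrix"],T=ci["world_from_camera"])
for z,pts in((97,[(480,65),(420,83)]),(170,[(478,-74)])):
  for p in pts: print(p,proj("wrist",[*p,z]).round())
```

```text
[ 0.07   0.019  0.013 -0.018  0.035 -0.063]
(480, 65) [262.  13.]
(420, 83) [308.  78.]
(478, -74) [ 414. -266.]
```

View pics/w1.png

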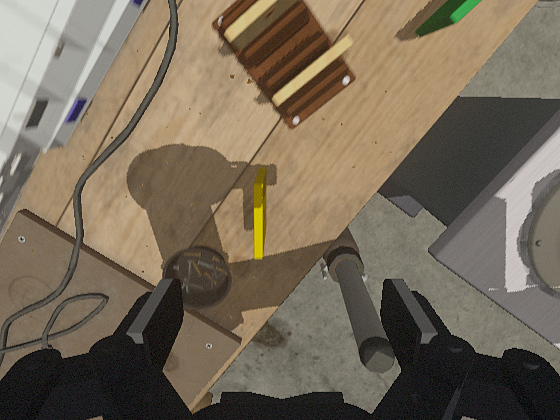

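The rack is at the upper edge (front plate 312,72; screws 295,122 and 347,80). I'll move forward so that the rack is fully in view.

Emit:
arm_command:
  commands: [0.034, 0.016, -0.004, 2.6, 0.035, 0.0145, -0.004, 2.6, 0.035, 0.013, -0.004, 2.6, 0, 0, 0, 2.6, 0, 0, 0, 2.6]

```text
clock: 2.0
position: [406.0, 53.9, 287.1]
ee_rot: [0.828, -0.56, 0.002, -0.003]
contact_force: [-0.8, -0.0, 0.1]
gripper_width: 85.9
```

Run:
```python
from h import *
s=arm.read_state()
save("wrist","w2.png"); print(s["position"],s["joint_vel"].round(3))
ci=arm.camera_info("wrist")
np.savez("w2.npz",K=ci["camera_matrix"],T=ci["world_from_camera"])
for t in ("round_template","rack","short_front"):
        for r in arm.place_of("wrist",t): print(t,round(r["confidence"],2),w("wrist",r["centre"]).round(1))
im=cv2.imread('pics/w2.png'); print(proj("wrist",[453,77,60]))
```

```text
[406.03983563  53.92755566 287.14493071] [-0.045 -0.013  0.001  0.006 -0.005 -0.455]
round_template 0.92 [476.5 -75.4   8.8]
rack 0.97 [455.6  76.9   1.4]
short_front 0.97 [341.7 -58.1   1.8]
short_front 0.92 [421.7  81.6   9.2]
short_front 0.76 [375.2 229.5  -2.3]
[233.59724265 173.656762  ]
```

View pics/w2.png

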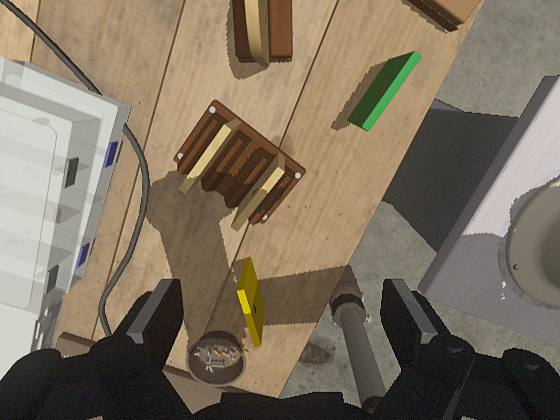

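The rack is at (240,160), with screws at about (212,109), (180,156), (297,175) and (264,217), and the plates at (208,156) and (258,190). I'll zoom in.

Run:
```python
import cv2
im=cv2.imread('pics/w2.png'); c=im[90:240,160:320]; cv2.imwrite('pics/w2z.png',cv2.resize(c,None,fx=4,fy=4,interpolation=cv2.INTER_CUBIC))
```

```text
(no output)
```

View pics/w2z.png

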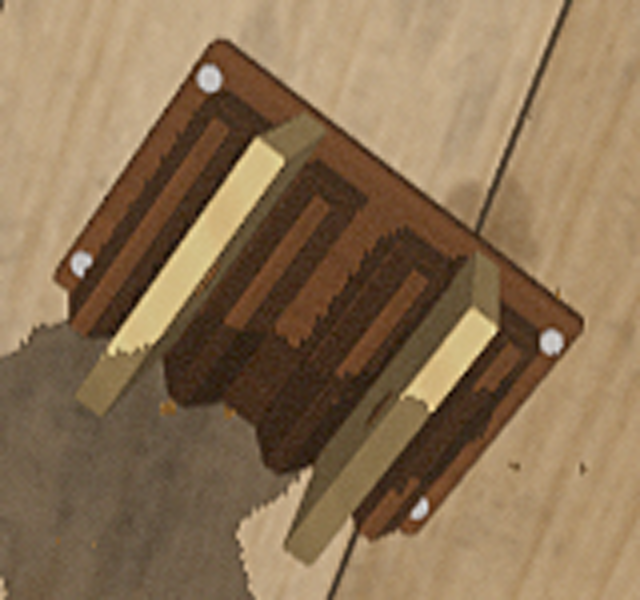

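```bash
cat > fit.py <<'E'
from h import *
from scipy.optimize import least_squares
d=np.load("w2.npz");K,T=d["K"],d["T"];Ti=np.linalg.inv(T)
obs=[((48,-35,62),(217,122)),((48,35,62),(83,330)),((16,-35,62),(322,198)),((-16,-35,62),(420,268)),((-48,-35,62),(518,345)),((-48,35,62),(370,534)),
((69,-45,12),(218,36)),((-69,-45,12),(585,324)),((-69,45,12),(408,533)),((69,45,12),(57,282))]
def pr(P):
    q=K@(Ti@np.r_[P,1])[:3]; return (q[:2]/q[2]-[160,90])*4
def f(v):
    c,s=np.cos(v[2]),np.sin(v[2]); r=[]
    for P,o in obs: r+=list(pr([v[0]+c*P[0]-s*P[1],v[1]+s*P[0]+c*P[1],P[2]])-o)
    return r
S=least_squares(f,[453,77,-.28],loss='soft_l1',f_scale=5); print(S.x[:2],np.degrees(S.x[2])); print(np.reshape(S.fun,(-1,2)).round(1))
def un(u,v,z):
    dd=T[:3,:3]@np.linalg.solve(K,[u/4+160,v/4+90,1]);o=T[:3,3];return o+dd*(z-o[2])/dd[2]
for a in [(261,140),(284,158),(110,352),(472,308),(497,328),(287,545)]: print(a,un(*a,97).round(1))
E
python3 fit.py
```

```text
[452.12474282  75.88200129] -15.49541614549034
[[ 5.  -1.3]
 [-6.   3.1]
 [ 1.9 -0.5]
 [ 2.5  3.7]
 [-0.2 -1.4]
 [-4.1  1.8]
 [-5.  -3.8]
 [ 5.  -2.7]
 [ 6.4  6.9]
 [-9.6 -1.5]]
(261, 140) [474.   25.1  97. ]
(284, 158) [467.7  27.   97. ]
(110, 352) [491.9  86.9  97. ]
(472, 308) [413.8  43.6  97. ]
(497, 328) [406.3  45.9  97. ]
(287, 545) [434.9 118.6  97. ]
```

Run:
```python
from h import *
plan([455,-25,290],-157)
```

```text
clk 2.2 pos [405.9  55.1 286.9] yhead -157.79 turn 0.79 tilt [ 0.0066  0.0018 -1.    ] F [ 0.1 -0.8 -0. ] w 85.7
[0.0185, -0.003, -0.0006, -0.16, 0.0186, -0.003, -0.0006, -0.16, 0.0186, -0.0029, -0.0006, -0.16, 0.0186, -0.0029, -0.0006, -0.16, 0.0186, -0.0028, -0.0006, -0.16]
remaining dist 0.0
```

Emit:
arm_command:
  commands: [0.023, -0.004, -0.001, 0, 0.023, -0.004, -0.001, 0, 0.023, -0.004, -0.001, 0, 0.023, -0.003, -0.001, 0, 0, 0, 0, 0]

```text
clock: 2.7
position: [456.7, -23.9, 291.1]
ee_rot: [0.834, -0.552, 0.002, -0.003]
contact_force: [0.6, 0.7, -0.1]
gripper_width: 85.5
```

Run:
```python
from h import *
s=arm.read_state()
im=save("wrist","w3.png"); print(s["position"],s["joint_vel"].round(3))
ci=arm.camera_info("wrist")
np.savez("w3.npz",K=ci["camera_matrix"],T=ci["world_from_camera"])
for t in ("round_template",):
        for r in arm.place_of("wrist",t): print(t,round(r["confidence"],2),w("wrist",r["centre"]).round(1))
q=proj("wrist",[476,-74,100]).astype(int);print(q)
```

```text
[456.6980934  -23.85151067 291.11379376] [ 0.03  -0.012 -0.019 -0.015 -0.004 -0.008]
[282 121]
```

View pics/w3.png

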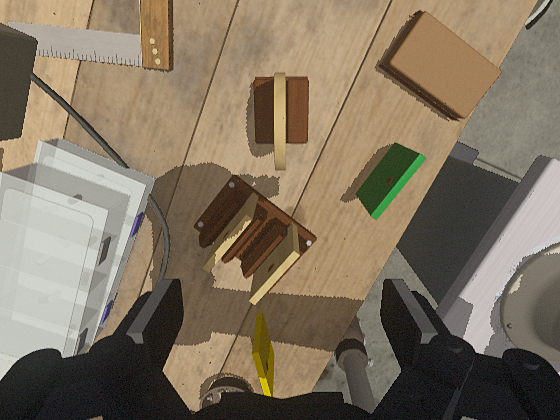

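The template's edge runs vertically at column 280, rows 72 to 168, so the tool is nearly aligned. I'll zoom in.

Run:
```python
import cv2
im=cv2.imread('pics/w3.png'); c=im[60:180,220:340]; cv2.imwrite('pics/w3z.png',cv2.resize(c,None,fx=5,fy=5,interpolation=cv2.INTER_CUBIC))
```

```text
(no output)
```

View pics/w3z.png

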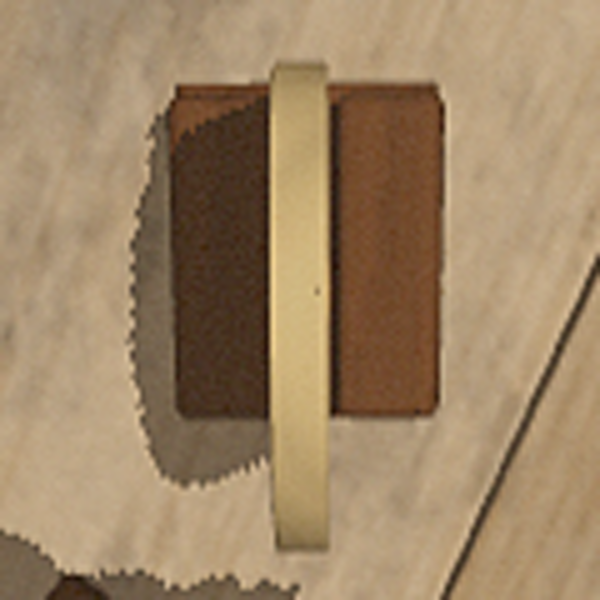

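```bash
cat > fit2.py <<'E'
from h import *
from scipy.optimize import least_squares
d=np.load("w3.npz");K,T=d["K"],d["T"];Ti=np.linalg.inv(T)
a=np.linspace(0,np.pi,181)
out=np.vstack([[[-40,10],[40,10]],np.c_[40*np.cos(a),130+40*np.sin(a)]])
def pr(P):
    q=K@((Ti[:3,:3]@P.T)+Ti[:3,3:]); return (q[:2]/q[2]).T
def f(v,full=False):
    c,s=np.cos(v[2]),np.sin(v[2]); 
    def face(x): return pr(np.c_[v[0]+c*x-s*out[:,0],v[1]+s*x+c*out[:,0],out[:,1]])
    A,B=face(4.5),face(-4.5)
    M=face(0); i,j=M[:,1].argmin(),M[:,1].argmax()
    t,b=M[i],M[j]
    # z at ends 
    return np.array([t[0]-279.8,t[1]-72.4,b[0]-280.3,b[1]-170.2])
S=least_squares(f,[476,-74,np.radians(23)]); print(S.x[:2],np.degrees(S.x[2]),S.fun.round(2))
# block top corners z=34
def un(u,v,z):
    dd=T[:3,:3]@np.linalg.solve(K,[u/5+220,v/5+60,1]);o=T[:3,3];return o+dd*(z-o[2])/dd[2]
print((un(172,86,34)+un(444,84,34)+un(438,418,34)+un(178,418,34))/4)
for p in [(172,86),(444,84),(438,418),(178,418)]: print(un(*p,34).round(1))
print(np.linalg.norm(un(299,62,130)-un(301.5,551,130)), (un(299,62,130)+un(301.5,551,130))/2)
E
python3 fit2.py; python3 -c "
from h import *
plan([476,-74,200],-157)"
```

```text
[478.93491373 -74.84274073] 23.281929021946528 [-0.   -0.2   0.    0.24]
[480.03728346 -79.0767909   34.        ]
[ 520.6 -100.1   34. ]
[ 467.1 -123.2   34. ]
[439.  -58.1  34. ]
[493.4 -34.9  34. ]
80.63214620518794 [478.81836348 -74.42833261 130.        ]
clk 2.8 pos [455.7 -22.8 291.1] yhead -157.01 turn 0.01 tilt [ 0.0066  0.003  -1.    ] F [-0.6 -0.1  0.3] w 85.3
[0.011, 0.0004, 0.0182, -0.0, 0.011, 0.0004, 0.0182, -0.0, 0.011, 0.0004, 0.0182, -0.0, 0.011, 0.0004, 0.0182, -0.0, 0.011, 0.0004, 0.0182, -0.0]
remaining dist 0.0
```

Run:
```python
from h import *
plan([478.9,-74.8,195],-156.8)
```

```text
clk 2.8 pos [455.7 -22.8 291.1] yhead -157.01 turn 0.21 tilt [ 0.0066  0.003  -1.    ] F [-0.6 -0.1  0.3] w 85.3
[0.0114, -0.0001, 0.0192, -0.04, 0.0114, -0.0001, 0.0192, -0.04, 0.0114, -0.0001, 0.0192, -0.04, 0.0114, -0.0001, 0.0192, -0.04, 0.0114, -0.0, 0.0192, -0.04]
remaining dist 0.0
```

Emit:
arm_command:
  commands: [0.014, 0, 0.018, 0, 0.014, 0, 0.018, 0, 0.015, 0, 0.022, 0, 0.014, 0, 0.02, 0, 0, 0, 0.01, 0]

```text
clock: 3.3
position: [479.5, -70.7, 203.0]
ee_rot: [0.837, -0.547, 0.004, -0.006]
contact_force: [0.1, 0.2, 0.3]
gripper_width: 85.4
```

Run:
```python
from h import *
plan([478.9,-74.8,127],-156.8)
s=arm.read_state()
im=save("wrist","w4.png"); print(s["joint_vel"].round(3))
print(proj("wrist",[478.9,-74.8,170]))
```

```text
clk 3.3 pos [479.5 -70.7 203. ] yhead -156.38 turn -0.42 tilt [ 0.0138  0.0057 -0.9999] F [0.1 0.2 0.3] w 85.4
[0.0007, 0.0007, 0.0152, 0.08, 0.0007, 0.0007, 0.0152, 0.08, 0.0007, 0.0007, 0.0152, 0.08, 0.0007, 0.0007, 0.0152, 0.08, 0.0007, 0.0007, 0.0152, 0.08]
remaining dist 0.0
[ 0.034  0.074 -0.158 -0.001  0.257 -0.012]
[282.34753306 241.81608155]
```

View pics/w4.png

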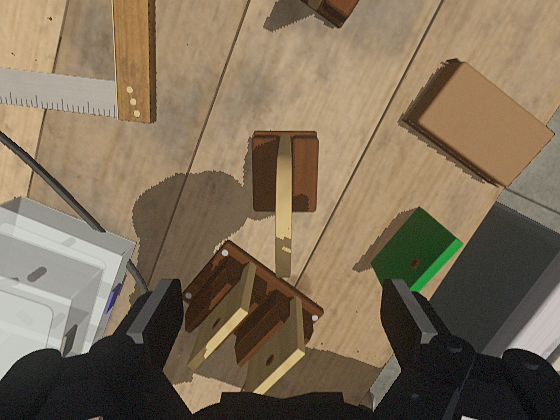

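Emit:
arm_command:
  commands: [0.001, 0.001, 0.013, 0.1, 0.001, 0.001, 0.015, 0.1, 0.001, 0.001, 0.015, 0.1, 0, 0, 0.015, 0, 0, 0, 0.01, 0]

```text
clock: 3.85
position: [479.5, -68.5, 136.6]
ee_rot: [0.838, -0.546, 0.007, -0.009]
contact_force: [0.2, 0.3, -0.1]
gripper_width: 85.4
```

Run:
```python
from h import *
plan([478.9,-74.8,127],-156.8)
```

```text
clk 3.85 pos [479.5 -68.5 136.6] yhead -156.19 turn -0.61 tilt [ 0.0205  0.007  -0.9998] F [ 0.2  0.3 -0.1] w 85.4
[0.0011, 0.0007, 0.0019, 0.12, 0.0011, 0.0007, 0.0019, 0.12, 0.0011, 0.0007, 0.0019, 0.12, 0.0011, 0.0007, 0.0019, 0.12, 0.0011, 0.0006, 0.0019, 0.12]
remaining dist 0.0
```

Emit:
arm_command:
  commands: [0.002, 0.001, 0.004, 0.2, 0.002, 0.001, 0.003, 0.2, 0.002, 0.001, 0.002, 0.2, 0.002, 0, 0.001, 0.2, 0, 0, 0, 0]

```text
clock: 4.35
position: [481.1, -75.9, 127.7]
ee_rot: [0.834, -0.551, 0.008, -0.009]
contact_force: [-0.2, -1.1, 0.6]
gripper_width: 85.3
```

Run:
```python
from h import *
plan([478.9,-74.8,127],-156.8)
```

```text
clk 4.35 pos [481.1 -75.9 127.7] yhead -156.86 turn 0.06 tilt [ 0.0234  0.0071 -0.9997] F [-0.2 -1.1  0.6] w 85.3
[-0.0004, 0.0003, 0.0001, -0.01, -0.0004, 0.0003, 0.0001, -0.01, -0.0004, 0.0003, 0.0001, -0.01, -0.0004, 0.0003, 0.0001, -0.01, -0.0004, 0.0003, 0.0001, -0.01]
remaining dist 0.0
```

Emit:
arm_command:
  commands: [-0.001, 0.001, 0, 0, 0, 0.001, 0, 0, 0, 0, 0, 0, 0, 0, 0, 0, 0, 0, 0, 0]
  jaw: 0

```text
clock: 4.85
position: [479.1, -76.0, 128.5]
ee_rot: [0.834, -0.551, 0.008, -0.01]
contact_force: [0.9, 0.7, 0.3]
gripper_width: 12.3
```

Emit:
arm_command:
  commands: [0, 0, 0, 0, 0, 0, 0, 0, 0, 0, 0, 0, 0, 0, 0, 0, 0, 0, 0, 0]

```text
clock: 5.35
position: [479.2, -76.0, 128.6]
ee_rot: [0.834, -0.551, 0.009, -0.01]
contact_force: [-0.3, 0.0, -0.4]
gripper_width: 8.5
```

Run:
```python
from h import *
s=arm.read_state(); plan([478.9,-74.8,127],-156.8); print(s["wrist_torque"])
save("wrist","w5.png");
```

```text
clk 5.35 pos [479.2 -76.  128.6] yhead -156.89 turn 0.09 tilt [ 0.0252  0.0071 -0.9997] F [-0.3  0.  -0.4] w 8.5
[-0.0003, -0.0, 0.0003, -0.02, -0.0003, -0.0, 0.0003, -0.02, -0.0003, -0.0, 0.0003, -0.02, -0.0003, -0.0, 0.0003, -0.02, -0.0003, -0.0, 0.0003, -0.02]
remaining dist 0.0
[-0.06314376  0.10068595 -0.01244983]
```

View pics/w5.png

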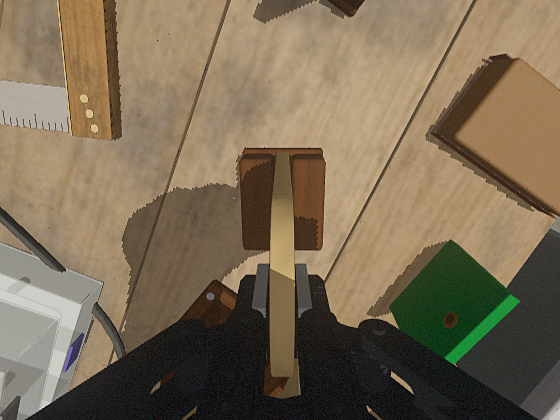

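Run:
```python
from h import *
plan([479,-76,245],-156.9,vmax=25)
```

```text
clk 5.4 pos [479.2 -76.  128.6] yhead -156.89 turn -0.01 tilt [ 0.0252  0.0071 -0.9997] F [-1.   0.3 -0.4] w 8.2
[0.0001, -0.0006, -0.0233, 0.0, 0.0001, -0.0006, -0.0233, 0.0, 0.0001, -0.0006, -0.0233, 0.0, 0.0001, -0.0006, -0.0233, 0.0, 0.0001, -0.0006, -0.0233, 0.0]
remaining dist 0.0
```

Emit:
arm_command:
  commands: [0, -0.0005, -0.01, 0, 0, -0.0005, -0.015, 0, 0, -0.0005, -0.02, 0, 0, -0.0005, -0.024, 0, 0, -0.0005, -0.024, 0]

```text
clock: 5.9
position: [476.1, -75.8, 222.4]
ee_rot: [0.834, -0.552, 0.004, -0.007]
contact_force: [0.3, -0.4, -0.9]
gripper_width: 8.2
```

Run:
```python
from h import *
plan([479,-76,250],-156.9,vmax=25)
save("side","s1.png")
```

```text
clk 5.9 pos [476.1 -75.8 222.4] yhead -156.95 turn 0.05 tilt [ 0.0144  0.0068 -0.9999] F [ 0.3 -0.4 -0.9] w 8.2
[0.0003, -0.0006, -0.0055, -0.01, 0.0003, -0.0006, -0.0055, -0.01, 0.0003, -0.0006, -0.0055, -0.01, 0.0003, -0.0006, -0.0055, -0.01, 0.0003, -0.0006, -0.0055, -0.01]
remaining dist 0.0
```

View pics/s1.png

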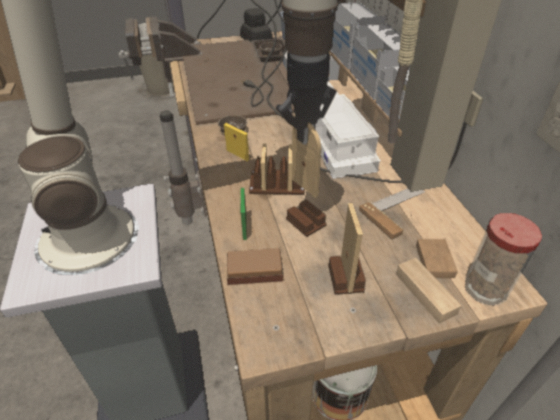

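Run:
```python
from h import *
plan([451,75,250],164.5,vmax=18,calls=2)
```

```text
clk 5.95 pos [478.8 -76.  227. ] yhead -156.88 turn -38.62 tilt [ 0.0234  0.0062 -0.9997] F [2.  0.1 1.7] w 8.4
[-0.015, -0.0034, -0.0023, 3.86, -0.0152, -0.0024, -0.0023, 3.86, -0.0153, -0.0014, -0.0023, 3.86, -0.0154, -0.0003, -0.0023, 3.86, -0.0153, 0.0007, -0.0023, 3.86]
[-0.0153, 0.0017, -0.0023, 3.86, -0.0151, 0.0027, -0.0023, 3.86, -0.0149, 0.0038, -0.0023, 3.86, -0.0146, 0.0048, -0.0023, 3.86, -0.0142, 0.0057, -0.0023, 3.86]
remaining dist 0.0
```

Emit:
arm_command:
  commands: [-0.01, -0.003, -0.006, 3.8, -0.015, -0.0024, -0.006, 3.9, -0.0155, -0.0014, -0.004, 3.9, -0.0155, -0.0003, -0.003, 3.9, -0.0155, 0.0007, -0.002, 3.9]

```text
clock: 6.45
position: [466.6, -3.7, 252.4]
ee_rot: [0.724, -0.69, 0.008, -0.013]
contact_force: [0.7, -0.6, -1.4]
gripper_width: 8.4
```

Run:
```python
from h import *
plan([451,75,250],164.5,vmax=18,calls=2)
```

```text
clk 6.45 pos [466.6  -3.7 252.4] yhead -177.29 turn -18.21 tilt [ 0.0294  0.0083 -0.9995] F [ 0.7 -0.6 -1.4] w 8.4
[-0.0159, 0.0024, 0.0005, 3.64, -0.0157, 0.0034, 0.0005, 3.64, -0.0154, 0.0044, 0.0005, 3.64, -0.0151, 0.0053, 0.0005, 3.64, -0.0148, 0.0063, 0.0005, 3.64]
remaining dist 0.0
```

Emit:
arm_command:
  commands: [-0.016, 0.0024, 0.001, 3.7, -0.016, 0.0034, 0.001, 3.7, -0.016, 0.0044, 0.001, 3.6, -0.015, 0.0053, 0.001, 3.6, -0.012, 0.006, 0, 3.6]

```text
clock: 6.95
position: [449.8, 76.6, 250.2]
ee_rot: [-0.6, 0.8, -0.005, 0.016]
contact_force: [0.3, -0.2, -1.7]
gripper_width: 8.5
```

Run:
```python
from h import *
save("wrist","w6.png")
plan([450,75,250],164.5,vmax=18,calls=2)
print(arm.read_state()["joint_vel"].round(3))
save("side","s2.png")
im=cv2.imread('pics/s2.png')[60:240,210:380]; cv2.imwrite('pics/s2z.png',cv2.resize(im,None,fx=3.3,fy=3.3,interpolation=cv2.INTER_CUBIC))
plan([450,75,250],164.5,vmax=18,calls=2)
```

```text
clk 7.0 pos [449.8  77.7 250.3] yhead 163.65 turn 0.85 tilt [ 0.0322  0.0111 -0.9994] F [-0.1  1.8 -1.5] w 8.6
[0.0005, -0.0002, 0.0001, -0.17, 0.0005, -0.0002, 0.0001, -0.17, 0.0005, -0.0002, 0.0001, -0.17, 0.0005, -0.0002, 0.0001, -0.17, 0.0005, -0.0002, 0.0001, -0.17]
remaining dist 0.0
[-0.033  0.004  0.006  0.009 -0.005  0.186]
clk 7.05 pos [449.9  76.9 250.4] yhead 163.94 turn 0.56 tilt [ 0.0321  0.0106 -0.9994] F [ 0.2 -0.5 -1. ] w 8.0
[0.0004, -0.0001, 0.0001, -0.11, 0.0004, -0.0001, 0.0001, -0.11, 0.0004, -0.0001, 0.0001, -0.11, 0.0004, -0.0001, 0.0001, -0.11, 0.0004, -0.0001, 0.0001, -0.11]
remaining dist 0.0
```

View pics/w6.png

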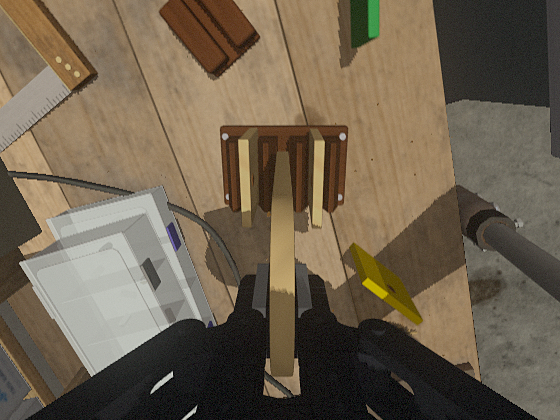

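View pics/s2z.png

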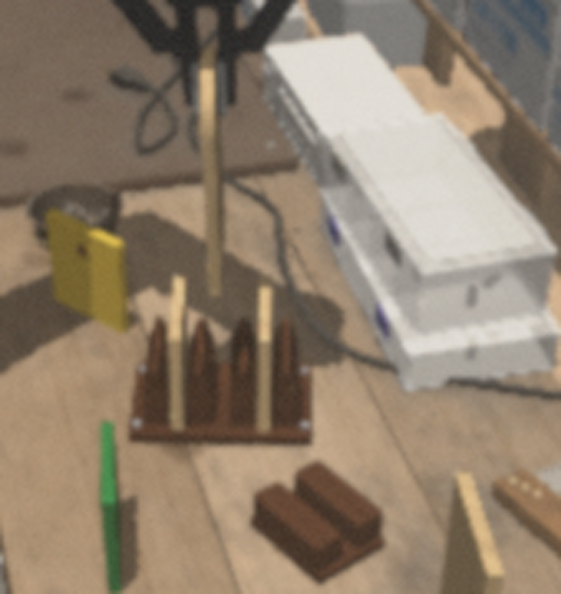

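Run:
```python
from h import *
P=np.array([ray("wrist",*p,12) for p in [(225,136),(343,136),(228,197),(340,197)]])
print(P.round(1),P.mean(0)); d=P[0]-P[1]; print(np.degrees(np.arctan2(d[1],d[0])));d=P[2]-P[3]; print(np.degrees(np.arctan2(d[1],d[0])))
s=arm.read_state(); Rm=R.from_quat(s["ee_rot"]).as_matrix()
# plate bottom corners
for y in(40,-40):
  for x in (4.5,-4.5):
    b=s["position"]+Rm@[-y-1.2*1, x, 118.6]; print(b.round(1),proj("wrist",b).round(1))
```

```text
[[504.   27.4  12. ]
 [382.   61.9  12. ]
 [523.4  93.7  12. ]
 [400.2 127.9  12. ]] [452.41709428  77.72974103  12.        ]
-15.790269169845168
-15.51224631178875
[460.8 119.  132.5] [284.7 250.5]
[469.4 116.5 132.8] [273.7 250.5]
[438.7  42.1 131. ] [285.1 153.6]
[447.3  39.6 131.2] [273.1 153.6]
```

Run:
```python
from h import *
plan([449,75,195],164.4)
```

```text
clk 7.05 pos [449.9  76.9 250.4] yhead 163.94 turn 0.46 tilt [ 0.0321  0.0106 -0.9994] F [ 0.2 -0.5 -1. ] w 8.0
[0.0006, 0.0004, 0.0111, -0.09, 0.0006, 0.0004, 0.0111, -0.09, 0.0006, 0.0004, 0.0111, -0.09, 0.0006, 0.0004, 0.0111, -0.09, 0.0006, 0.0004, 0.0111, -0.09]
remaining dist 0.0
```

Emit:
arm_command:
  commands: [0.0006, 0.0004, 0.011, -0.1, 0.0006, 0.0004, 0.012, -0.1, 0.0006, 0.0004, 0.012, -0.1, 0.0006, 0.0004, 0.012, -0.1, 0.0006, 0.0004, 0.01, -0.1]

```text
clock: 7.55
position: [449.0, 73.3, 190.3]
ee_rot: [-0.606, 0.795, -0.005, 0.017]
contact_force: [-0.1, 0.1, -1.3]
gripper_width: 8.3
```

Run:
```python
from h import *
plan([449,75,160],164.4)
save("wrist","w7.png")
plan([449,75,160],164.4)
```

```text
clk 7.55 pos [449.   73.3 190.3] yhead 164.62 turn -0.22 tilt [ 0.0337  0.012  -0.9994] F [-0.1  0.1 -1.3] w 8.3
[-0.0002, 0.0003, 0.0061, 0.04, -0.0002, 0.0003, 0.0061, 0.04, -0.0002, 0.0003, 0.0061, 0.04, -0.0002, 0.0003, 0.0061, 0.04, -0.0002, 0.0003, 0.0061, 0.04]
remaining dist 0.0
clk 7.6 pos [447.7  72.8 188.5] yhead 164.58 turn -0.18 tilt [ 0.0299  0.0108 -0.9995] F [-0.9 -0.  -2.8] w 8.0
[-0.0004, 0.0, 0.0057, 0.04, -0.0004, 0.0, 0.0057, 0.04, -0.0004, 0.0, 0.0057, 0.04, -0.0004, 0.0, 0.0057, 0.04, -0.0004, 0.0, 0.0057, 0.04]
remaining dist 0.0
```

View pics/w7.png

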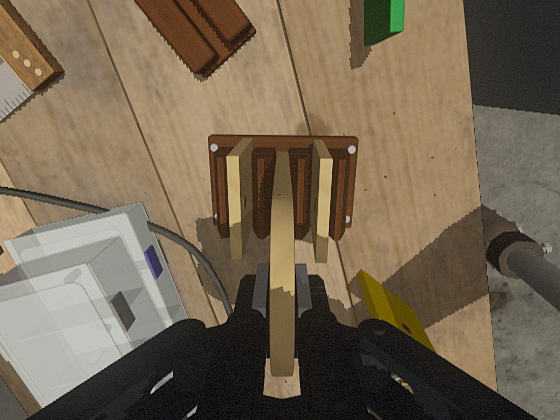

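Emit:
arm_command:
  commands: [-0.0004, 0, 0.006, 0, -0.0004, 0, 0.006, 0, -0.0004, 0, 0.006, 0, -0.0004, 0, 0.006, 0, -0.0004, 0, 0.005, 0]

```text
clock: 8.1
position: [450.1, 74.7, 157.9]
ee_rot: [-0.606, 0.795, -0.005, 0.016]
contact_force: [0.5, 0.9, -1.5]
gripper_width: 8.6
```

Run:
```python
from h import *
plan([448.5,75,133],164.4)
```

```text
clk 8.1 pos [450.1  74.7 157.9] yhead 164.57 turn -0.17 tilt [ 0.0316  0.0112 -0.9994] F [ 0.5  0.9 -1.5] w 8.6
[0.0001, 0.0005, 0.005, 0.03, 0.0001, 0.0005, 0.005, 0.03, 0.0001, 0.0005, 0.005, 0.03, 0.0001, 0.0005, 0.005, 0.03, 0.0001, 0.0005, 0.005, 0.03]
remaining dist 0.0
```

Emit:
arm_command:
  commands: [0, 0.0005, 0.005, 0, 0, 0.0005, 0.005, 0, 0, 0.0005, 0.005, 0, 0, 0.0003, 0.004, 0, 0, 0, 0.002, 0]

```text
clock: 8.6
position: [450.3, 76.1, 135.5]
ee_rot: [-0.606, 0.795, -0.006, 0.017]
contact_force: [0.3, -0.7, -0.8]
gripper_width: 8.3
```

Run:
```python
from h import *
plan([448.5,75,131],164.4)
```

```text
clk 8.6 pos [450.3  76.1 135.5] yhead 164.63 turn -0.23 tilt [ 0.0348  0.012  -0.9993] F [ 0.3 -0.7 -0.8] w 8.3
[0.0003, 0.0003, 0.0009, 0.05, 0.0003, 0.0003, 0.0009, 0.05, 0.0003, 0.0003, 0.0009, 0.05, 0.0003, 0.0003, 0.0009, 0.05, 0.0003, 0.0003, 0.0009, 0.05]
remaining dist 0.0
```

Emit:
arm_command:
  commands: [0, 0.0003, 0.001, 0, 0, 0.0003, 0.001, 0, 0, 0.0003, 0.001, 0, 0, 0, 0.001, 0, 0, 0, 0.001, 0]

```text
clock: 9.1
position: [450.8, 76.9, 131.3]
ee_rot: [-0.606, 0.795, -0.006, 0.019]
contact_force: [-0.6, 0.6, 7.4]
gripper_width: 8.0
```

Run:
```python
from h import *
plan([448.5,75,131],164.4)
save("side","s3.png")
im=cv2.imread('pics/s3.png')[80:220,210:350]; cv2.imwrite('pics/s3z.png',cv2.resize(im,None,fx=4,fy=4,interpolation=cv2.INTER_CUBIC))
plan([448.5,75,131],164.4)
```

```text
clk 9.1 pos [450.8  76.9 131.3] yhead 164.66 turn -0.26 tilt [ 0.0376  0.0127 -0.9992] F [-0.6  0.6  7.4] w 8.0
[0.0005, 0.0003, 0.0, 0.05, 0.0005, 0.0003, 0.0, 0.05, 0.0005, 0.0003, 0.0, 0.05, 0.0005, 0.0003, 0.0, 0.05, 0.0005, 0.0003, 0.0, 0.05]
remaining dist 0.0
clk 9.15 pos [450.7  76.9 131.3] yhead 164.67 turn -0.27 tilt [ 0.0372  0.0125 -0.9992] F [-0.2 -0.3  4.1] w 8.1
[0.0005, 0.0003, 0.0, 0.05, 0.0005, 0.0003, 0.0, 0.05, 0.0005, 0.0003, 0.0, 0.05, 0.0005, 0.0003, 0.0, 0.05, 0.0005, 0.0003, 0.0, 0.05]
remaining dist 0.0
```

View pics/s3z.png

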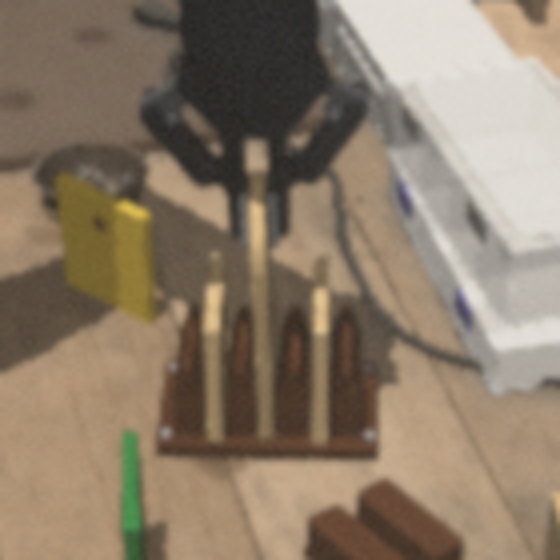

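The plate is on the slot floor: about 7 N of upward force at the expected height, and its lower edge is level with its neighbours at row 435. I'll release it now.

Emit:
arm_command:
  commands: [0, 0, 0, 0, 0, 0, 0, 0, 0, 0, 0, 0, 0, 0, 0, 0, 0, 0, 0, 0]
  jaw: 1

```text
clock: 9.65
position: [449.5, 76.6, 130.8]
ee_rot: [-0.606, 0.795, -0.006, 0.018]
contact_force: [-0.2, -0.1, 0.5]
gripper_width: 79.4
```

Run:
```python
from h import *
plan([449,76,230],164.4,vmax=20)
save("side","s4.png")
im=cv2.imread('pics/s4.png')[80:220,210:350]; cv2.imwrite('pics/s4z.png',cv2.resize(im,None,fx=4,fy=4,interpolation=cv2.INTER_CUBIC))
```

```text
clk 9.65 pos [449.5  76.6 130.8] yhead 164.65 turn -0.25 tilt [ 0.0349  0.0121 -0.9993] F [-0.2 -0.1  0.5] w 79.4
[-0.0003, -0.0005, -0.0198, 0.05, -0.0003, -0.0005, -0.0198, 0.05, -0.0003, -0.0005, -0.0198, 0.05, -0.0003, -0.0005, -0.0198, 0.05, -0.0003, -0.0005, -0.0198, 0.05]
remaining dist 0.0
```

View pics/s4z.png

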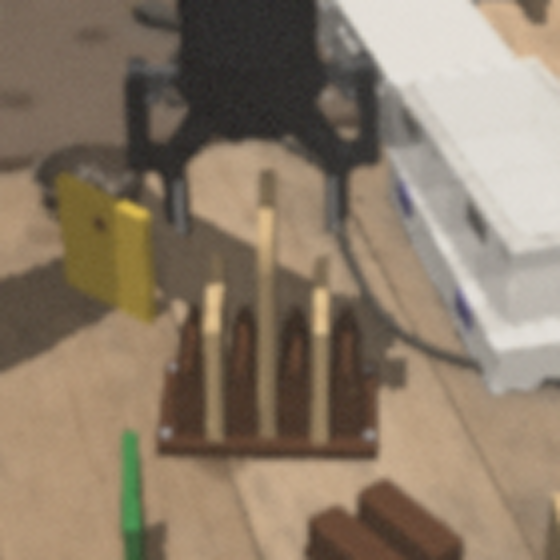

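The plate stands upright on its own in the middle slot (zoom column 267). Now I'll retreat straight up.

Emit:
arm_command:
  commands: [0, -0.0005, -0.015, 0, 0, -0.0005, -0.02, 0, 0, -0.0005, -0.025, 0, 0, -0.0005, -0.03, 0, 0, -0.0005, -0.03, 0]

```text
clock: 10.2
position: [444.6, 72.9, 249.6]
ee_rot: [-0.606, 0.795, -0.004, 0.011]
contact_force: [-0.2, 0.4, -0.4]
gripper_width: 85.3
```

Emit:
arm_command:
  commands: [-0.015, 0, -0.01, 0, -0.02, 0, -0.005, 0, -0.02, 0, 0, 0, -0.005, 0, 0, 0, 0, 0, 0, 0]

```text
clock: 10.7
position: [462.2, 132.8, 271.8]
ee_rot: [-0.606, 0.796, -0.005, 0.016]
contact_force: [-0.5, -0.3, -0.7]
gripper_width: 85.4
```

Run:
```python
from h import *
plan([449,76,230],164.4,vmax=20)
save("wrist","w8.png")
for r in arm.place_of("wrist","round_template"): print(round(r["confidence"],2),w("wrist",r["centre"]).round(1))
save("side","s5.png")
im=cv2.imread('pics/s5.png')[80:220,210:350]; cv2.imwrite('pics/s5z.png',cv2.resize(im,None,fx=4,fy=4,interpolation=cv2.INTER_CUBIC))
```

```text
clk 10.7 pos [462.2 132.8 271.8] yhead 164.54 turn -0.14 tilt [ 0.0318  0.0115 -0.9994] F [-0.5 -0.3 -0.7] w 85.4
[0.0118, -0.0002, 0.0081, 0.03, 0.0118, -0.0003, 0.0081, 0.03, 0.0118, -0.0003, 0.0081, 0.03, 0.0118, -0.0003, 0.0081, 0.03, 0.0118, -0.0003, 0.0081, 0.03]
remaining dist 0.0
0.68 [448.9  79.5  11.8]
```

View pics/w8.png

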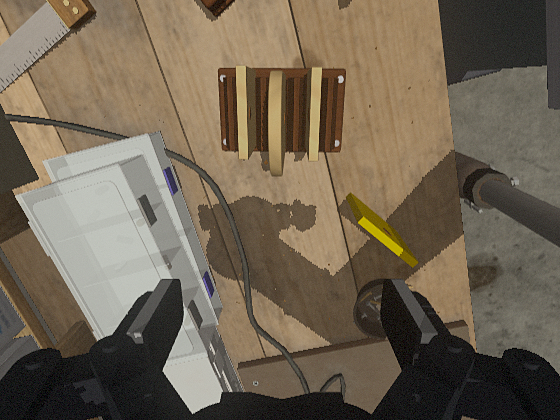

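View pics/s5z.png

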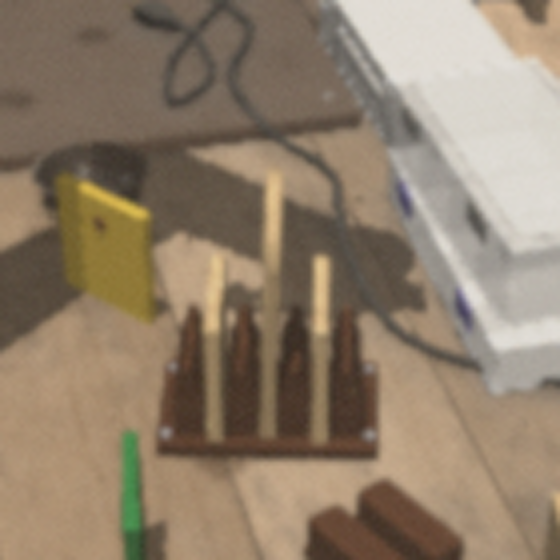

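The wrist view shows the round plate in the middle slot (column 276, rows 70 to 176), with both short plates still standing. I'll check the centring along the slot and that it is steady.

Run:
```python
from h import *
c=np.array([452.4,77.]);yd=np.array([np.sin(np.radians(15.5)),np.cos(np.radians(15.5))])
a=np.linspace(0,np.pi,181)
for off in(-5,0,5):
    v=[proj("wrist",[*(c+yd*(off+40*np.cos(t))),132+40*np.sin(t)]) for t in a]; v=np.array(v); print(off,v[v[:,1].argmin()].round(1),v[v[:,1].argmax()].round(1))
im=save("side","s6.png"); b=cv2.imread('pics/s5.png')[:,:,::-1]
print(np.abs(im.astype(int)-b)[80:220,210:350].mean())
print([ (round(r["confidence"],2),w("side",r["centre"]).round(1)) for r in arm.place_of("side","round_template")])
im=save("wrist","w9.png"); cv2.imwrite('pics/w9z.png',cv2.resize(im[50:190,205:360,::-1],None,fx=4,fy=4,interpolation=cv2.INTER_CUBIC))
```

```text
-5 [276.7  62.7] [276.8 169.7]
0 [276.7  70. ] [276.7 175.8]
5 [276.8  77.1] [276.7 181.9]
1.5570748299319728
[]
```

View pics/w9z.png

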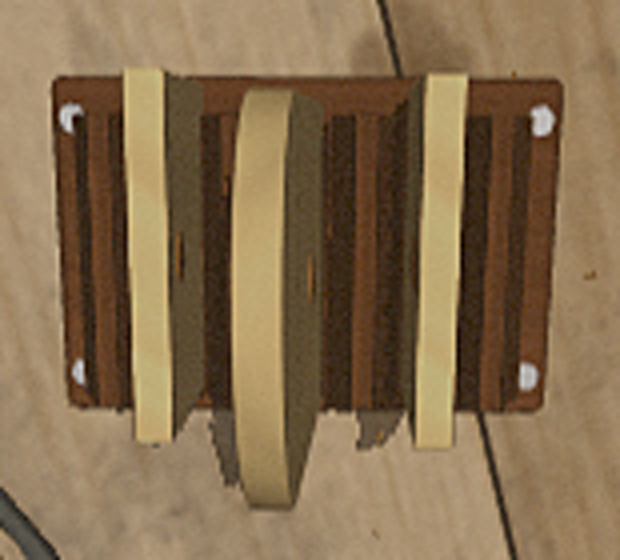

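Emit:
arm_command:
  commands: [0, 0, 0, 0, 0, 0, 0, 0, 0, 0, 0, 0, 0, 0, 0, 0, 0, 0, 0, 0]

```text
clock: 11.5
position: [461.8, 130.8, 271.9]
ee_rot: [-0.604, 0.796, -0.005, 0.016]
contact_force: [0.6, -0.9, -0.4]
gripper_width: 85.4
```

Emit:
arm_command:
  commands: [0, 0, 0, 0, 0, 0, 0, 0, 0, 0, 0, 0, 0, 0, 0, 0, 0, 0, 0, 0]

```text
clock: 12.0
position: [461.8, 130.9, 271.9]
ee_rot: [-0.605, 0.796, -0.005, 0.016]
contact_force: [-0.7, -0.1, 0.4]
gripper_width: 85.6
```

Run:
```python
from h import *
im=save("wrist","wa.png"); cv2.imwrite('pics/waz.png',cv2.resize(im[50:190,205:360,::-1],None,fx=4,fy=4,interpolation=cv2.INTER_CUBIC))
im=save("side","s7.png"); cv2.imwrite('pics/s7z.png',cv2.resize(im[80:220,210:350,::-1],None,fx=4,fy=4,interpolation=cv2.INTER_CUBIC))
for x in (0,15,20): print(x,proj("wrist",[452.4+x*.964,77-x*.267,172]),proj("side",[452.4+x*.964,77-x*.267,172]))
s=arm.read_state();print(s["position"],s["clock"])
```

```text
0 [274.99008526 132.686022  ] [275.04997995 124.66986546]
15 [252.99294194 132.637137  ] [281.60827466 124.71279198]
20 [245.67621257 132.62087679] [283.79495832 124.72710465]
[461.82653349 130.89013024 271.89198107] 12.1
```

View pics/waz.png

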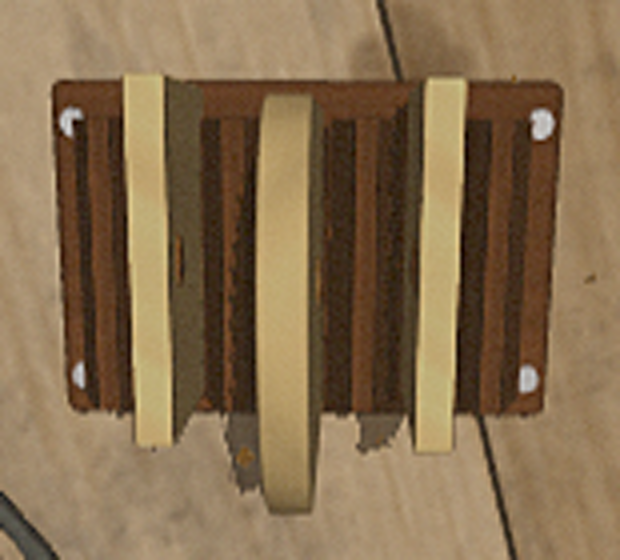

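View pics/s7z.png

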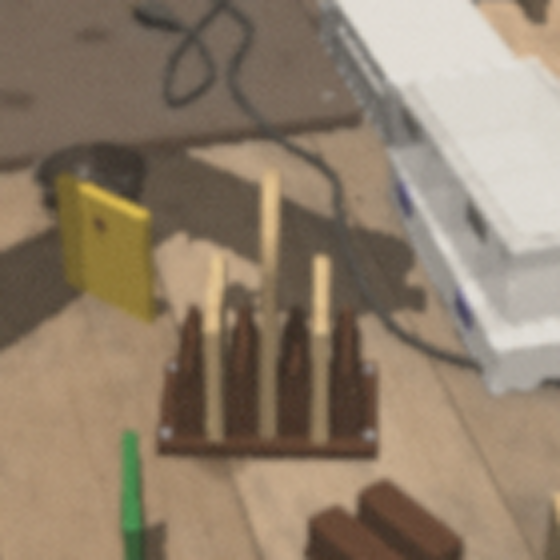

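The plate rocked back to nearly upright after release and is in the slot, on the floor, with nothing touching it. I'll hand it in.

```bash
python3 -c "
from bench import arm
print(arm.job_done())"
```

```text
the job is handed in; nothing more can be done
None
```

I put the round-topped template into the rack's middle slot, round end up, let go, backed the arm away, and handed the job in at about 12.1 s on the robot's clock.

- **Seating:** it met the slot floor at the expected height, with about 7 N of upward force. In the side view its lower edge is level with the short templates.
- **Centring:** the wrist picture puts it within about 1 mm of the slot's centre along its length. Both short templates are still standing in their slots.
- **Rocking:** it rocked a little in the loose slot after release. In the last pictures it stands nearly upright, about 2° off. I did not take a second picture to prove it was completely still.
- **Checks that disagreed or failed:** after release, the network's wrist-camera estimate (confidence 0.68) was about 4 mm from my measured rack centre, within its stated error. In the last side view the network did not find the template at all, so there I relied on the picture itself.
- **Arm tilt:** the tool drifted to about 2° of tilt during the moves. I allowed for it when lining up the plate, and the forces I read stayed under 8 N.

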